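# Find the canister that holds the crimp die and press it home in its holder

### The arm

A 6-joint arm with a two-finger parallel gripper is mounted at the origin on a cart in front of the work surface, level with it; the furniture and walls round the work are solid. World frame = base frame: x ahead of the robot, y to its left, z up, the work surface at z = 0. Lengths are in m, angles in rad, forces in N, time in s.
With the tool pointing down it reaches from about 0.375 to 0.9 m from the base axis. Payload 3.1 kg.
Tool frame: the origin (TCP) lies where the fingers leave the gripper's body, on its centre line; the fingertips stand 70 mm ahead of it and the grasp point (between the pads) lies 51 mm ahead of it (robot.tip_reach is the distance from the TCP to the fingertips, in m); z points along the fingers, y is the line along which they close (so a half turn about z gives the same grasp; the last joint's range is limited). The gripper opens to 87 mm and grips with 3 to 60 N. Pads are 19 mm wide; open, the fingers measure 117 mm over their backs; the gripper's body (75 mm by 190 mm) begins 51 mm behind the grasp point.
Start: joints at [1.05, 0.527, 1.433, -0, 1.181, -0.178], TCP at [0.21, 0.589, 0.292] pointing down, gripper open.
Joint ranges: [-3.08, 3.08], [-0.75, 2.2], [0.22, 2.44], [-1.43, 4.57], [0, 2.65], [-2.85, 2.85]. Speed limits (rad/s): [2.79, 2.79, 3.14, 3.14, 3.14, 3.14].

### API

Orientations are given as a unit quaternion [x, y, z, w].
In Python, from rig import robot gives the robot as it stands.
- The arm moves only by the tool carry_out, never from a script. Its argument "rows" is a list that holds one entry, the list of rows, each a list of 6 numbers: the shift along the tool's x, y, z in mm, then the turn, a rotation vector about the tool's x, y, z in units of 8 degrees (1.0 is 8 degrees). A call has 1 to 20 rows; each row is the pose to reach, as a shift and turn from the pose commanded when the call began, along the tool's axes at that moment; what a row does not reach only later rows make up. A row lasts 1/10 s, in which the tool goes at most 50 mm and 8.59 degrees, less where a joint would pass 70% of its speed; a pose out of reach is approached as far as the arm can. A call with a gripper value outside its range is refused whole. "fingers" is the opening, from 0 (shut) to 1 (fully open), set as the call begins (left out, the last holds). The fingers move at their own pace and stop on an object; "grip_force" is the grip in N (left out, the last holds). Time passes only in rows, so rows that repeat a pose let the fingers close. It gives the time, the measured TCP pose, the force and the opening at its end, in the units of the state.
- robot.get_obs(): the state, without advancing time (a new reading comes with each control period).
- robot.camera(name): name is "scene" or "side" or "wrist"; returns a dict with "color" (420x560x3 uint8, red, green, blue), "depth" (420x560 float32, m along the optical axis (not along the pixel's ray), 0 where there is no reading), "K" (3x3 intrinsics, pixels), "camera_from_world" (4x4, takes a point from world to camera coordinates). Camera axes: x right, y down, z forward; pixel columns grow to the right and rows downward; lengths in m; the calibration is good to about 2 mm. A picture is of the moment at which its call begins.
- robot.hand_in(): hands the job in, once; it reports no verdict.
The state is a dict: "time": time; "q": joint angles; "joint_velocities": joint speeds; "joint_torque": joint torques, N m; "position": TCP position; "tool_rot": TCP orientation; "ft_force": force on the tool from outside, world axes, zero at the start; "moment": the same for the moment, N m; "grip_width": finger opening in m.
Only numpy, scipy, OpenCV 4.12 (cv2) and the standard library are available. Lean on these libraries where they do the work, as an engineer would, in place of code of your own. Each camera call takes 0.05 s, during which the arm holds its last target. There are 200 camera calls.

### The job

One of the three identical aluminium canisters in the sloping rack holds the crimp die for the next batch; the other two are empty. Find it by its weight, stand it upright in the round holder and press it down, without ramming it, until you feel the holder's stiff lifting floor reach its stop. Leave the two empty canisters seated in the rack, and do not push about or tip the things that stand around.

Things in the scene. Friction and masses are not known exactly. Their poses are not given: they have to be found in the camera images.
- canister_1: shut round canister of bare aluminium, 46 mm diameter, 74 mm long, knurled screw lid (its top 20 mm, same diameter); origin at the centre of its underside, z along its axis to the lid. At the start it leans 30 degrees in a pocket of the rack. All three look alike: empty it weighs 0.10 kg, with the die in it 0.31 to 0.42 kg; which one holds the die differs from start to start
- canister_2: shut round canister of bare aluminium, 46 mm diameter, 74 mm long, knurled screw lid (its top 20 mm, same diameter); origin at the centre of its underside, z along its axis to the lid. At the start it leans 30 degrees in a pocket of the rack. All three look alike: empty it weighs 0.10 kg, with the die in it 0.31 to 0.42 kg; which one holds the die differs from start to start
- canister_3: shut round canister of bare aluminium, 46 mm diameter, 74 mm long, knurled screw lid (its top 20 mm, same diameter); origin at the centre of its underside, z along its axis to the lid. At the start it leans 30 degrees in a pocket of the rack. All three look alike: empty it weighs 0.10 kg, with the die in it 0.31 to 0.42 kg; which one holds the die differs from start to start
- rack: fixed sloping three-pocket rack of grey sheet steel, base 104 x 176 mm; origin under the base's middle on the table; -x is its low front, y runs along the row. Pocket (and canister) axis: (-0.5, 0, 0.866) in the rack's frame, leaning 30 degrees to the front. Square pockets 50 x 50 mm, pitch 53 mm, walls 24 mm above their floor; the canisters stand 7 mm apart: grip them front and back
- pocket_1 (a point): centre of the sloping floor of the pocket at the +y end of the rack, 34 mm above the table; a seated canister's origin lies within about 3 mm of it
- pocket_2 (a point): centre of the sloping floor of the pocket at the middle of the rack, 34 mm above the table; a seated canister's origin lies within about 3 mm of it
- pocket_3 (a point): centre of the sloping floor of the pocket at the -y end of the rack, 34 mm above the table; a seated canister's origin lies within about 3 mm of it
- holder: round steel holder, fixed: base plate 84 x 84 x 8 mm, on it an upright cup of 61 mm outer and 51 mm inner diameter, rim 46 mm above the table, mouth flared to about 60 mm inside over its top 7 mm; origin under the middle of the base on the table, z up; a small black knob sticks out at its -x side and moves with the lifting floor
- holder_mouth (a point): centre of the holder's mouth, 46 mm above the table
- lift_floor (a joint): depth (m) by which the holder's stiff lifting floor (disc inside the cup) has been pushed down: at 0 its top is 30 mm above the table, at 0.010 it is on its stop, 20 mm above the table. It stays where it is left, bears a full canister's weight and takes about 7 N to push down
- vial_capper: the fixed vial-capping press in the middle of the table, an obstacle: base 305 mm deep (x from -118 to +187), 250 mm wide (y from -122 to +128), 190 mm high, its head above it from 0.37 m up; its lever ends in a black ball 0.69 m up, 180 mm in front of the origin. Draw the arm back to swing past its front. Origin on the table under the head
- vial_a: glass vial with white cap, bystander, 22 mm diameter, 56 mm tall, origin at the centre of its underside; stands beside the holder
- vial_d: glass vial with white cap, bystander, 22 mm diameter, 56 mm tall, origin at the centre of its underside; stands beside the rack
- nest_insert: turned grey metal insert, bystander, 34 mm diameter, 25 mm tall, origin at the centre of its underside; stands beside the holder
- hex_key: black hex key, bystander, 34 x 83 x 7 mm, lying flat in front of the rack; origin at the centre of its underside
- marker_pen: white and blue marker pen, bystander, 17 x 132 x 19 mm, lying in front of the press; origin at the centre of its underside

How it is judged:
At the end, for the whole second after the job is handed in: The canister with the die stands upright (0.06 rad) and centred (4 mm) in the holder, at rest, its weight (over 2 N) on it, the lifting floor at least 8.5 mm down; the other two canisters sit in rack pockets (origins within 8 mm of a pocket floor's centre) (value of joint lift_floor above 0.0085 m and ((horizontal distance between canister_1 and holder_mouth below 0.004 m and angle between canister_1's own z axis and vertical below 0.06 rad and contact force between canister_1 and holder above 2 N and linear speed of canister_1 below 0.01 m/s and (distance between canister_2 and pocket_1 below 0.008 m or distance between canister_2 and pocket_2 below 0.008 m or distance between canister_2 and pocket_3 below 0.008 m) and (distance between canister_3 and pocket_1 below 0.008 m or distance between canister_3 and pocket_2 below 0.008 m or distance between canister_3 and pocket_3 below 0.008 m)) or (horizontal distance between canister_2 and holder_mouth below 0.004 m and angle between canister_2's own z axis and vertical below 0.06 rad and contact force between canister_2 and holder above 2 N and linear speed of canister_2 below 0.01 m/s and (distance between canister_1 and pocket_1 below 0.008 m or distance between canister_1 and pocket_2 below 0.008 m or distance between canister_1 and pocket_3 below 0.008 m) and (distance between canister_3 and pocket_1 below 0.008 m or distance between canister_3 and pocket_2 below 0.008 m or distance between canister_3 and pocket_3 below 0.008 m)) or (horizontal distance between canister_3 and holder_mouth below 0.004 m and angle between canister_3's own z axis and vertical below 0.06 rad and contact force between canister_3 and holder above 2 N and linear speed of canister_3 below 0.01 m/s and (distance between canister_1 and pocket_1 below 0.008 m or distance between canister_1 and pocket_2 below 0.008 m or distance between canister_1 and pocket_3 below 0.008 m) and (distance between canister_2 and pocket_1 below 0.008 m or distance between canister_2 and pocket_2 below 0.008 m or distance between canister_2 and pocket_3 below 0.008 m)))); the robot touches nothing.
It fails at once if the canister is rammed home: the lifting floor is driven down faster than 0.2 m/s (velocity of joint lift_floor above 0.2 m/s).
It fails at once if a bystander (vial, nest insert, hex key, marker) is shoved more than 25 mm (distance of any of vial_a, vial_d, nest_insert, hex_key, marker_pen from where it was at the start of the episode above 0.025 m).
It fails at once if a bystanding vial is tipped over (angle between any of vial_a, vial_d's own z axis and vertical above 0.6 rad).
It also fails if it takes over 67 s, if anything falls off the work surface, if the arm or the gripper's body presses on something with over 40 N, if the wrist force passes 120 N, or if a joint passes its speed limit or range.

## Working session

There is one attempt and no reset: what is moved stays moved. The work goes in short steps, Python scripts to look and compute and a tool call to move; the robot and the scene stay as the last step left them, time stands still between calls to the robot, and variables do not carry over. Pictures are saved under pics/ and viewed, on a budget of 10 in all, crops included, one or two more only if the job needs it, and the job is handed in when it is done.

Besides the shell and the picture viewer there is one more tool, called after "Emit:" by a JSON object that holds its "name" and its "arguments", one argument or row to a line. carry_out: Moves the arm, as the interface text tells. Its arguments: {"type":"object","properties":{"rows":{"type":"array"},"fingers":{"type":"number"},"grip_force":{"type":"number"}},"required":["rows"]}

```bash
ls; mkdir -p pics; python3 - <<'E'
from rig import robot
import cv2,numpy as np
o=robot.get_obs();print(o)
for n in("scene","side"):
    c=robot.camera(n);np.savez(f"{n}0.npz",**c);cv2.imwrite(f"pics/{n}0.png",c["color"][:,:,::-1]);print(c["K"],c["camera_from_world"])
E
```

```text
pics
{'time': 0.0, 'q': array([ 1.04947261e+00,  5.28448513e-01,  1.43390738e+00, -1.52961813e-05,
        1.18136637e+00, -1.78487985e-01]), 'joint_velocities': array([-0.00050765,  0.000149  ,  0.0015085 ,  0.00086294,  0.00181756,
        0.00085118]), 'joint_torque': array([ 1.45115901e-03, -4.40036595e+01, -1.76593906e+01,  6.33975654e-02,
        5.82370092e-02, -1.52077669e-04]), 'position': array([0.2097737 , 0.58812738, 0.29128069]), 'tool_rot': array([ 1.70576642e-01,  9.85343836e-01, -1.00270598e-03, -3.58380738e-04]), 'ft_force': array([-0.21925008, -1.10032983, -0.10192976]), 'moment': array([ 0.01282514, -0.06402394,  0.01709066]), 'grip_width': 0.08685223212715547}
[[511.11699064   0.         281.25027438]
 [  0.         511.11699064 214.74213417]
 [  0.           0.           1.        ]] [[-0.60866783 -0.79339697 -0.00668779  0.45376776]
 [-0.50482763  0.39376224 -0.7681799   0.1995439 ]
 [ 0.61210501 -0.46419021 -0.64019912  0.98295614]
 [ 0.          0.          0.          1.        ]]
[[386.56349453   0.         291.01016615]
 [  0.         386.56349453 214.16885189]
 [  0.           0.           1.        ]] [[-0.91568661 -0.40187434  0.00387848  0.54280093]
 [-0.22580194  0.50646743 -0.83216839  0.05942052]
 [ 0.3324628  -0.76288122 -0.55450945  0.88344988]
 [ 0.          0.          0.          1.        ]]
```

View pics/scene0.png

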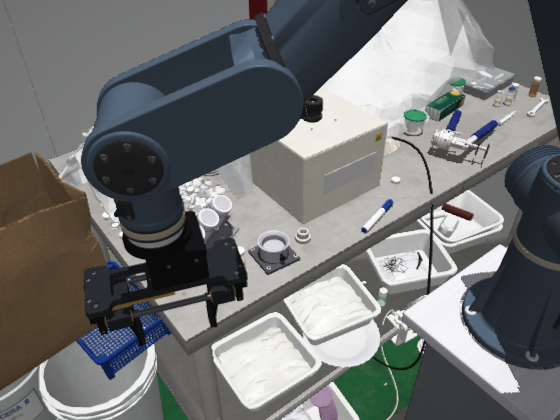

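View pics/side0.png

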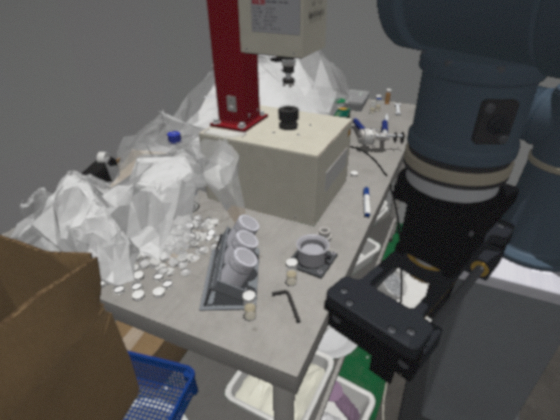

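Both views show it: in the side view, the rack is at ~(232,265) with lids at (246,222),(244,241),(242,259), holder at (312,250), vials at (291,270),(249,303), insert at (324,235), and hex key at (288,303). I'll build a metric top view from the depth.

```bash
cat > h.py <<'E'
import numpy as np,cv2
def cloud(c):
    d=c["depth"];K=c["K"];v,u=np.indices(d.shape)
    P=np.stack([(u-K[0,2])/K[0,0]*d,(v-K[1,2])/K[1,1]*d,d,np.ones_like(d)],-1)
    W=P@np.linalg.inv(c["camera_from_world"]).T
    W=W[...,:3];W[d==0]=np.nan;return W
E
python3 - <<'E'
from h import *
s=np.load("side0.npz");W=cloud(s)
for n,(u,v) in dict(lidA=(246,222),lidB=(244,241),lidC=(242,259),hold=(312,250),va=(291,265),vd=(249,296),ins=(324,232),hex=(288,303),pen=(366,205),table=(330,300),rackF=(236,305)).items(): print(n,u,v,W[v,u].round(3))
# ortho view x .3-.8, y .1-.7 at 1mm
x0,y0=.25,.1;img=np.zeros((600,600,3),np.uint8);H=np.full((600,600),-1.)
for n in("scene","side"):
    c=np.load(n+"0.npz");W=cloud(c).reshape(-1,3);C=c["color"].reshape(-1,3)
    k=np.isfinite(W[:,0])&(W[:,2]<.2)&(W[:,2]>-.02);W=W[k];C=C[k]
    for p,q in zip(W,C):
        i=int((p[0]-x0)*1000);j=int((p[1]-y0)*1000)
        if 0<=i<600 and 0<=j<600 and p[2]>H[i,j]-.003:
            cv2.rectangle(img,(600-j-1,600-i-1),(600-j+1,600-i+1),tuple(int(t) for t in (q[2],q[1],q[0])),-1);H[i,j]=p[2]
for t in range(0,600,50):
    cv2.putText(img,f"{y0+t/1000:.2f}",(600-t,595),0,.35,(0,255,255));cv2.putText(img,f"{x0+t/1000:.2f}",(0,600-t),0,.35,(0,255,255))
    cv2.line(img,(600-t,0),(600-t,600),(0,90,90),1);cv2.line(img,(0,600-t),(600,600-t),(0,90,90),1)
cv2.imwrite("pics/top.png",img)
E
```

```text
lidA 246 222 [0.549 0.322 0.1  ]
lidB 244 241 [0.523 0.377 0.099]
lidC 242 259 [0.5   0.425 0.101]
hold 312 250 [0.429 0.264 0.026]
va 291 265 [0.437 0.355 0.053]
vd 249 296 [0.47  0.458 0.054]
ins 324 232 [0.434 0.174 0.01 ]
hex 288 303 [ 0.424  0.398 -0.001]
pen 366 205 [0.374 0.025 0.013]
table 330 300 [0.27  0.668 0.33 ]
rackF 236 305 [0.508 0.445 0.003]
```

View pics/top.png

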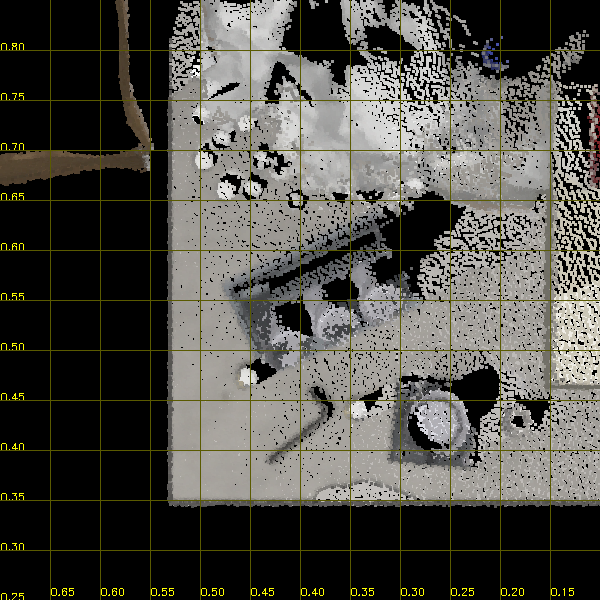

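Top view gives the layout: rack yaw is about 25°, the holder is near (0.427,0.262), vial_d is at (0.475,0.455) by pocket 1, and vial_a is at (0.44,0.355). Next I'll fit them precisely.

```bash
cat > fit.py <<'E'
from h import *
from scipy.optimize import least_squares
from scipy.spatial.transform import Rotation as R
W=[cloud(np.load(n+"0.npz")).reshape(-1,3) for n in("side","scene")]
def near(P,c,r): return P[(np.hypot(P[:,0]-c[0],P[:,1]-c[1])<r)]
for P,n in zip(W,("side","scene")):
    p=near(P,(.43,.262),.045);rim=p[(p[:,2]>.0435)&(p[:,2]<.05)]
    print(n,"rim",len(rim), end=" ")
    if len(rim)>20:
        f=least_squares(lambda t:np.hypot(rim[:,0]-t[0],rim[:,1]-t[1])-t[2],[.428,.262,.03],loss="soft_l1",f_scale=.001);print(f.x.round(4),np.median(rim[:,2]).round(4))
    p=near(P,(.4,.5),.14) # base plate/table level check
    t=P[(P[:,0]>.38)&(P[:,0]<.42)&(P[:,1]>.45)&(P[:,1]<.55)];print("table z",np.nanmedian(t[:,2]) if len(t) else None)
# canisters: cylinders + lid disc, known axis tilt, common yaw, row spacing 53
def sdf(P,o,a):
    d=P-o;h=d@a;r=np.linalg.norm(d-np.outer(h,a),axis=1)
    q=np.stack([r-.023,np.abs(h-.037)-.037],1)
    return np.linalg.norm(np.maximum(q,0),axis=1)+np.minimum(q.max(1),0)
P=W[0]
P=P[np.isfinite(P[:,0])&(P[:,2]>.068)&(P[:,2]<.13)]
P=P[(np.hypot(P[:,0]-.53,P[:,1]-.38)<.11)]
def model(t):
    c,s=np.cos(t[2]),np.sin(t[2]);a=np.array([-.5*c,-.5*s,.866]);yr=np.array([-s,c,0])
    return [np.array([t[0],t[1],.034+t[3]])+k*.053*yr for k in(1,0,-1)],a
def res(t):
    O,a=model(t);return np.min(np.abs([sdf(P,o,a) for o in O]),0)
best=min((least_squares(res,[.555+dx,.39+dy,.44,0],loss="soft_l1",f_scale=.002) for dx in(-.01,.01) for dy in(-.01,.01)),key=lambda f:f.cost)
t=best.x;O,a=model(t);print(len(P),"fit",t.round(4),"med res",np.median(res(t)))
for k,o in enumerate(O,1):
    print("can",k,o.round(4),"lid",(o+.074*a).round(4))
c,s=np.cos(t[2]),np.sin(t[2])
for n,q in dict(vd=(.473,.455),va=(.44,.356)).items():
    d=np.array(q)-t[:2];print(n,"rackframe from pocket2",(d@[c,s]).round(3),(d@[-s,c]).round(3))
np.savez("fit.npz",O=O,a=a,yaw=t[2])
E
python3 fit.py
```

```text
side rim 71 [0.4266 0.2673 0.0326] 0.044
table z -0.0030136930883364332
scene rim 164 [0.4247 0.2668 0.032 ] 0.0454
table z -0.0017665401295114957
1623 fit [ 0.5561  0.3788  0.4466 -0.0015] med res 0.0004900322780341283
can 1 [0.5332 0.4266 0.0325] lid [0.4999 0.4106 0.0965]
can 2 [0.5561 0.3788 0.0325] lid [0.5228 0.3628 0.0965]
can 3 [0.579  0.331  0.0325] lid [0.5457 0.315  0.0965]
vd rackframe from pocket2 -0.042 0.105
va rackframe from pocket2 -0.115 0.03
```

```bash
cat > go.py <<'E'
import numpy as np,sys
from scipy.spatial.transform import Rotation as R
from rig import robot
f=np.load("fit.npz");a=f["a"]/np.linalg.norm(f["a"]);O=f["O"]+[0,0,.0015]
c,s=np.cos(f["yaw"]),np.sin(f["yaw"])
y=np.cross(a,[-s,c,0]);y=y if y[2]>0 else -y
RT=R.from_matrix(np.stack([np.cross(y,-a),y,-a],1))
RD=R.from_matrix(np.stack([np.cross([c,s,0],[0,0,-1]),[c,s,0],[0,0,-1]],1))
def rel(p,Rt,o=None):
    o=o or robot.get_obs();R0=R.from_quat(o["tool_rot"])
    d=R0.inv().apply(np.array(p)-o["position"])*1000;r=(R0.inv()*Rt).as_rotvec()/np.radians(8)
    return np.concatenate([d,r]).round(2),np.linalg.norm(d).round(1),np.linalg.norm(r).round(2)
def can(k,h): return O[k-1]+(h+.051)*a
def avg(n=1):
    o=robot.get_obs();return o
E
python3 -c "
from go import *
print(can(2,.13),*rel(can(2,.13),RT),RT.as_matrix().round(2))
print(can(2,.058))"
```

```text
[0.47450652 0.33968402 0.19070032] [-332.89 -144.87  100.84   -3.57   -1.46    5.47] 376.8 6.69 [[-0.43  0.78  0.45]
 [ 0.9   0.37  0.22]
 [ 0.    0.5  -0.87]]
[0.50697651 0.35523255 0.12834695]
```

Emit:
{"name": "carry_out", "arguments": {
  "rows": [
    [[-333, -145, 60, -3.57, -1.46, 5.47], [-333, -145, 60, -3.57, -1.46, 5.47], [-333, -145, 60, -3.57, -1.46, 5.47], [-333, -145, 60, -3.57, -1.46, 5.47], [-333, -145, 60, -3.57, -1.46, 5.47], [-333, -145, 101, -3.57, -1.46, 5.47], [-333, -145, 101, -3.57, -1.46, 5.47], [-333, -145, 101, -3.57, -1.46, 5.47], [-333, -145, 101, -3.57, -1.46, 5.47], [-333, -145, 101, -3.57, -1.46, 5.47], [-333, -145, 101, -3.57, -1.46, 5.47], [-333, -145, 101, -3.57, -1.46, 5.47]]
  ],
  "fingers": 0.85
}}

```text
time: 1.3
position: [0.4741, 0.3413, 0.192]
tool_rot: [0.514, 0.817, 0.221, 0.138]
ft_force: [1.1, -0.5, 0.0]
grip_width: 0.0738
```

```bash
python3 - <<'E'
from go import *
import cv2
from h import cloud
o=robot.get_obs();print(o["position"],o["q"],o["ft_force"],o["moment"],o["grip_width"]);print(rel(can(2,.058),RT))
c=robot.camera("wrist");np.savez("wrist1.npz",**c);cv2.imwrite("pics/w1.png",c["color"][:,:,::-1])
M=c["camera_from_world"];
for k in(1,2,3):
    p=M[:3,:3]@(O[k-1]+.074*a)+M[:3,3];q=c["K"]@p;print(k,(q[:2]/q[2]).round(1),p[2].round(3))
E
```

```text
[0.47411916 0.34126095 0.1920294 ] [ 0.42797991  0.54823307  1.93825602  0.08896147  0.12954152 -0.10514962] [ 1.08956473 -0.48903641  0.00309142] [-0.1818985   0.30211835 -0.00741532] 0.073842002993009
(array([-1.740e+00, -1.140e+00,  7.298e+01,  2.000e-02, -2.000e-02,
        1.000e-02]), np.float64(73.0), np.float64(0.02))
1 [276.6 157.3] 0.199
2 [276.6 241.3] 0.212
3 [276.6 315.1] 0.226
```

View pics/w1.png

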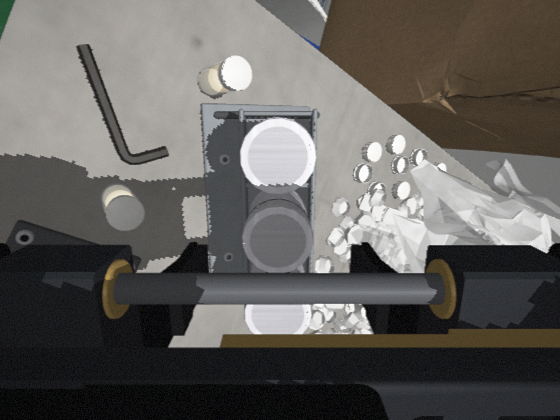

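Lids show at (278,153) and (277,238), within 4 px of the prediction (about 1.5 mm). The vials and hex key are clear of the fingers, so I'll descend on canister 2.

Emit:
{"name": "carry_out", "arguments": {
  "rows": [
    [[-1, -1, 30, 0, 0, 0], [-1, -1, 55, 0, 0, 0], [-1, -1, 73, 0, 0, 0], [-1, -1, 73, 0, 0, 0], [-1, -1, 73, 0, 0, 0]]
  ]
}}

```text
time: 1.85
position: [0.5068, 0.3554, 0.1279]
tool_rot: [0.514, 0.817, 0.22, 0.138]
ft_force: [-0.2, -0.3, -0.2]
grip_width: 0.0743
```

```bash
python3 - <<'E'
from go import *
o=robot.get_obs();print(o["position"],o["q"],o["ft_force"],o["moment"],o["grip_width"]);print(rel(can(2,.058),RT))
E
```

```text
[0.50682573 0.35535516 0.12787393] [ 0.42659396  0.69919503  1.88114904  0.3148842   0.03832715 -0.33200297] [-0.1673918  -0.33892758 -0.20152382] [-0.16920375  0.30047355 -0.0316007 ] 0.07430043344233024
(array([-0.18,  0.31, -0.37,  0.01, -0.01,  0.  ]), np.float64(0.5), np.float64(0.02))
```

Emit:
{"name": "carry_out", "arguments": {
  "rows": [
    [[0, 0, 0, 0, 0, 0], [0, 0, 0, 0, 0, 0], [0, 0, 0, 0, 0, 0], [0, 0, 0, 0, 0, 0], [0, 0, 0, 0, 0, 0], [0, 0, -6, 0, 0, 0], [0, 0, -12, 0, 0, 0], [0, 0, -16, 0, 0, 0], [0, 0, -16, 0, 0, 0], [0, 0, -16, 0, 0, 0], [0, 0, -16, 0, 0, 0], [0, 0, -16, 0, 0, 0], [0, 0, -16, 0, 0, 0], [0, 0, -16, 0, 0, 0]]
  ],
  "fingers": 0.2,
  "grip_force": 25
}}

```text
time: 3.25
position: [0.5003, 0.3513, 0.1413]
tool_rot: [0.515, 0.817, 0.22, 0.138]
ft_force: [-0.3, 0.4, -0.4]
grip_width: 0.0456
```

```bash
cat > rd.py <<'E'
from go import *
for i in range(4):
    o=robot.get_obs();print(o["ft_force"].round(2),o["moment"].round(3));robot.camera("wrist")
print(o["position"].round(4),o["q"].round(3),o["grip_width"],o["time"])
E
python3 rd.py
```

```text
[-0.26  0.38 -0.37] [-0.26   0.428  0.069]
[-0.03  0.56 -1.6 ] [-0.25   0.336  0.03 ]
[ 0.4   1.09 -0.69] [-0.223  0.389  0.018]
[-0.56 -0.09 -0.78] [-0.239  0.385 -0.008]
[0.5003 0.3513 0.1414] [ 0.425  0.668  1.896  0.224  0.054 -0.241] 0.04508013580203572 3.4
```

About −0.9 N for canister 2 (a full one would read −3 to −4 N), so it's empty. I'll put it back, then weigh canister 1.

Emit:
{"name": "carry_out", "arguments": {
  "rows": [
    [[0, 0, 5, 0, 0, 0], [0, 0, 10, 0, 0, 0], [0, 0, 14, 0, 0, 0], [0, 0, 16, 0, 0, 0], [0, 0, 16.5, 0, 0, 0], [0, 0, 16.5, 0, 0, 0], [0, 0, 16.5, 0, 0, 0]]
  ]
}}

```text
time: 4.15
position: [0.5073, 0.3546, 0.1278]
tool_rot: [0.515, 0.817, 0.22, 0.138]
ft_force: [-3.8, -3.3, 7.0]
grip_width: 0.0451
```

Emit:
{"name": "carry_out", "arguments": {
  "rows": [
    [[0, 0, 0, 0, 0, 0], [0, 0, 0, 0, 0, 0], [0, 0, 0, 0, 0, 0], [0, 0, 0, 0, 0, 0], [0, 0, -15, 0, 0, 0], [0, 0, -40, 0, 0, 0], [0, 0, -60, 0, 0, 0], [20, 0, -60, 0, 0, 0], [45, 0, -60, 0, 0, 0], [53, 0, -60, 0, 0, 0], [53, 0, -60, 0, 0, 0], [53, 0, -60, 0, 0, 0], [53, 0, -60, 0, 0, 0]]
  ],
  "fingers": 0.85
}}

```text
time: 5.45
position: [0.458, 0.3891, 0.1789]
tool_rot: [0.515, 0.817, 0.22, 0.138]
ft_force: [-0.8, -0.6, -0.6]
grip_width: 0.0741
```

```bash
python3 - <<'E'
from go import *
o=robot.get_obs();print(o["position"],o["q"].round(3),o["ft_force"],o["grip_width"]);print(rel(can(1,.058),RT))
import cv2
c=robot.camera("wrist");cv2.imwrite("pics/w2.png",c["color"][:,:,::-1])
E
```

```text
[0.45802655 0.38905232 0.17891799] [ 0.536  0.589  1.897 -0.323  0.139  0.399] [-0.77731231 -0.58237312 -0.55609943] 0.07414822376964578
(array([ 1.320e+00,  2.400e-01,  5.857e+01,  1.000e-02, -0.000e+00,
       -1.000e-02]), np.float64(58.6), np.float64(0.02))
```

View pics/w2.png

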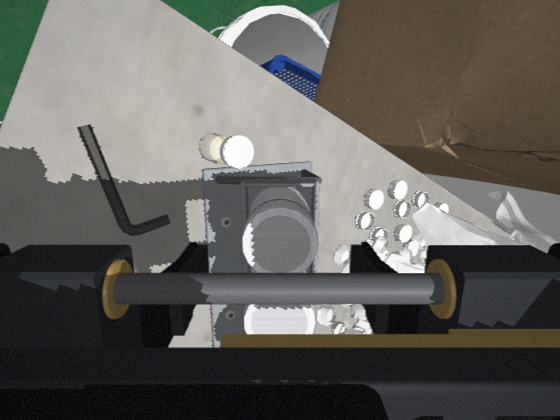

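Canister 1's lid is at (280,238), between the fingers. Canister 2's is back in line at (279,322), and its seating contact showed at 7 N. Next I'll grip and weigh canister 1.

Emit:
{"name": "carry_out", "arguments": {
  "rows": [
    [[1, 0, 30, 0, 0, 0], [1, 0, 50, 0, 0, 0], [1, 0, 58.5, 0, 0, 0], [1, 0, 58.5, 0, 0, 0], [1, 0, 58.5, 0, 0, 0]]
  ]
}}

```text
time: 6.0
position: [0.484, 0.4026, 0.1284]
tool_rot: [0.515, 0.817, 0.22, 0.138]
ft_force: [0.0, -1.3, -0.1]
grip_width: 0.0743
```

Emit:
{"name": "carry_out", "arguments": {
  "rows": [
    [[0, 0, 0, 0, 0, 0], [0, 0, 0, 0, 0, 0], [0, 0, 0, 0, 0, 0], [0, 0, 0, 0, 0, 0], [0, 0, 0, 0, 0, 0], [0, 0, -6, 0, 0, 0], [0, 0, -12, 0, 0, 0], [0, 0, -16, 0, 0, 0], [0, 0, -16, 0, 0, 0], [0, 0, -16, 0, 0, 0], [0, 0, -16, 0, 0, 0], [0, 0, -16, 0, 0, 0], [0, 0, -16, 0, 0, 0]]
  ],
  "fingers": 0.2,
  "grip_force": 25
}}

```text
time: 7.3
position: [0.4765, 0.3997, 0.1421]
tool_rot: [0.515, 0.817, 0.22, 0.138]
ft_force: [-0.9, -0.4, -4.0]
grip_width: 0.0456
```

```bash
python3 rd.py
```

```text
[-0.93 -0.42 -4.01] [-0.392  0.656  0.005]
[-0.48  0.05 -3.84] [-0.389  0.619 -0.048]
[ 0.17  0.16 -3.71] [-0.408  0.644 -0.035]
[-0.01  0.2  -4.01] [-0.373  0.585  0.004]
[0.4766 0.3997 0.1423] [ 0.535  0.675  1.862 -0.491  0.092  0.567] 0.045096424107304134 7.45
```

Canister 1 reads −3.8 N, about 0.38 kg, so it holds the die. I'll draw it out along its axis.

Emit:
{"name": "carry_out", "arguments": {
  "rows": [
    [[0, 0, 0, 0, 0, 0], [0, 0, 0, 0, 0, 0], [0, 0, -10, 0, 0, 0], [0, 0, -30, 0, 0, 0], [0, 0, -50, 0, 0, 0], [0, 0, -70, 0, 0, 0], [0, 0, -80, 0, 0, 0], [0, 0, -80, 0, 0, 0], [0, 0, -80, 0, 0, 0]]
  ],
  "grip_force": 40
}}

```text
time: 8.4
position: [0.4406, 0.3824, 0.2115]
tool_rot: [0.515, 0.817, 0.22, 0.138]
ft_force: [0.2, 0.4, -4.1]
grip_width: 0.0451
```

```bash
python3 - <<'E'
from go import *
o=robot.get_obs();print(o["position"],o["q"].round(3),o["ft_force"],o["grip_width"]);print(rel([.4255,.267,.205],RD),rel([.44,.33,.24],RD))
E
```

```text
[0.44060579 0.38241182 0.21151026] [ 0.543  0.512  1.919 -0.249  0.193  0.328] [ 0.16972568  0.38757158 -4.08532867] 0.04512724927961592
(array([-9.761e+01, -5.807e+01, -2.630e+01,  3.760e+00, -1.000e-02,
       -1.000e-02]), np.float64(116.6), np.float64(3.76)) (array([-4.698e+01, -5.720e+00, -3.632e+01,  3.760e+00, -1.000e-02,
       -1.000e-02]), np.float64(59.7), np.float64(3.76))
```

Emit:
{"name": "carry_out", "arguments": {
  "rows": [
    [[-20, -6, -20, 1, 0, 0], [-45, -10, -30, 2, 0, 0], [-70, -30, -30, 3, 0, 0], [-98, -58, -26, 3.76, 0, 0], [-98, -58, -26, 3.76, 0, 0], [-98, -58, -26, 3.76, 0, 0], [-98, -58, -26, 3.76, 0, 0], [-98, -58, -26, 3.76, 0, 0], [-98, -58, -26, 3.76, 0, 0]]
  ]
}}

```text
time: 9.3
position: [0.4257, 0.2674, 0.2051]
tool_rot: [0.533, 0.846, 0.001, -0.0]
ft_force: [-0.8, 0.7, -3.8]
grip_width: 0.045
```

```bash
python3 - <<'E'
from go import *
import cv2
o=robot.get_obs();print(o["position"],o["q"].round(3),o["ft_force"],o["grip_width"]);print(rel([.4255,.267,.205],RD))
ims=[]
for n in("scene","side"):
    c=robot.camera(n);np.savez(n+"2.npz",**c);M=c["camera_from_world"];K=c["K"]
    pr=lambda p:(lambda q:q[:2]/q[2])(K@(M[:3,:3]@np.array(p)+M[:3,3]))
    u,v=pr([.4255,.267,.07]).astype(int);img=c["color"][:,:,::-1].copy()
    u0=np.clip(u-65,0,560-130);v0=np.clip(v-75,0,420-150);print(n,u0,v0)
    ims.append(cv2.resize(img[v0:v0+150,u0:u0+130],None,fx=3,fy=3,interpolation=cv2.INTER_CUBIC))
cv2.imwrite("pics/h1.png",np.hstack(ims))
E
```

```text
[0.42570871 0.26739945 0.20513219] [ 0.338  0.497  1.822  0.002  0.821 -0.111] [-0.84371971  0.65030778 -3.76530422] 0.04497655759069293
(array([-0.27, -0.36,  0.13,  0.01, -0.01,  0.01]), np.float64(0.5), np.float64(0.02))
scene 207 156
side 248 159
```

View pics/h1.png

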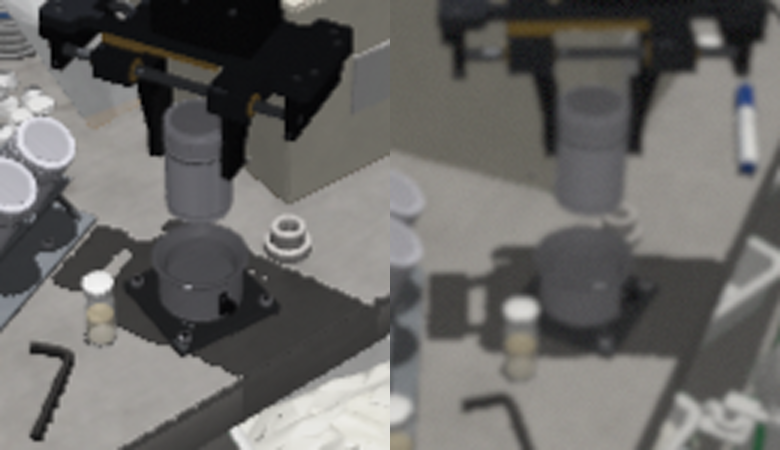

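The canister hangs upright over the holder (scene crop: canister (198,165), cup mouth (198,250)). I'll fit canister and cup in the same depth images so the calibration bias cancels.

```bash
python3 - <<'E'
from h import *
from scipy.optimize import least_squares
for n in("scene","side"):
    c=np.load(n+"2.npz");P=cloud(c).reshape(-1,3);P=P[np.isfinite(P[:,0])]
    r=np.hypot(P[:,0]-.4255,P[:,1]-.267)
    S=P[(r<.032)&(P[:,2]>.1)&(P[:,2]<.135)]
    f=least_squares(lambda t:np.hypot(S[:,0]-t[0]-t[2]*(S[:,2]-.12),S[:,1]-t[1]-t[3]*(S[:,2]-.12))-.023,[.4255,.267,0,0],loss="soft_l1",f_scale=.001)
    print(n,"can",len(S),f.x.round(4),"zmin",np.percentile(P[(r<.021)&(P[:,2]>.08)][:,2],1).round(4))
    # cup outer wall, below flare
    M=c["camera_from_world"];cam=-M[:3,:3].T@M[:3,3]
    v=(P[:,:2]-[.4255,.267])@((cam[:2]-[.4255,.267])/np.linalg.norm(cam[:2]-[.4255,.267]))
    S=P[(r>.024)&(r<.036)&(P[:,2]>.012)&(P[:,2]<.036)&(v>.005)]
    S=S[:]
    g=least_squares(lambda t:np.hypot(S[:,0]-t[0],S[:,1]-t[1])-.0305,[.4255,.267],loss="soft_l1",f_scale=.001)
    print("  cup",len(S),g.x.round(4),"med",np.median(np.abs(g.fun)).round(4),"can-cup",(f.x[:2]-g.x).round(4))
E
```

```text
scene can 285 [ 0.4244  0.2667 -0.0166  0.0092] zmin 0.1041
  cup 216 [0.426  0.2658] med 0.0007 can-cup [-0.0016  0.0009]
side can 356 [ 0.4255  0.267  -0.0065  0.011 ] zmin 0.1195
  cup 264 [0.4268 0.2662] med 0.0006 can-cup [-0.0013  0.0008]
```

Both cameras agree: the canister is off by (−1.4,+0.8) mm. I'll correct that (tool x −1.3, y +0.9) and lower it into the mouth to just above the floor.

Emit:
{"name": "carry_out", "arguments": {
  "rows": [
    [[-1.3, 0.9, 10, 0, 0, 0], [-1.3, 0.9, 20, 0, 0, 0], [-1.3, 0.9, 28, 0, 0, 0], [-1.3, 0.9, 34, 0, 0, 0], [-1.3, 0.9, 40, 0, 0, 0], [-1.3, 0.9, 46, 0, 0, 0], [-1.3, 0.9, 52, 0, 0, 0], [-1.3, 0.9, 58, 0, 0, 0], [-1.3, 0.9, 58, 0, 0, 0], [-1.3, 0.9, 58, 0, 0, 0]]
  ]
}}

```text
time: 10.4
position: [0.427, 0.266, 0.1468]
tool_rot: [0.533, 0.846, 0.0, -0.001]
ft_force: [0.3, -0.2, -3.5]
grip_width: 0.0451
```

```bash
python3 rd.py
```

```text
[ 0.28 -0.16 -3.5 ] [-0.047  0.028  0.023]
[ 1.04  1.13 -3.78] [-0.053  0.029 -0.021]
[-0.33  0.85 -4.33] [-0.013  0.036  0.01 ]
[ 0.27 -0.65 -3.65] [-0.066  0.016  0.06 ]
[0.4273 0.2661 0.1472] [ 0.334  0.601  1.859  0.002  0.68  -0.114] 0.04476197244199027 10.55
```

Emit:
{"name": "carry_out", "arguments": {
  "rows": [
    [[0, 0, 2, 0, 0, 0], [0, 0, 4, 0, 0, 0], [0, 0, 6, 0, 0, 0], [0, 0, 7, 0, 0, 0], [0, 0, 8, 0, 0, 0], [0, 0, 9, 0, 0, 0], [0, 0, 10, 0, 0, 0], [0, 0, 10, 0, 0, 0]]
  ]
}}

```text
time: 11.4
position: [0.427, 0.266, 0.1372]
tool_rot: [0.533, 0.846, 0.001, -0.0]
ft_force: [-0.4, 0.1, 0.5]
grip_width: 0.0447
```

```bash
python3 rd.py
```

```text
[-0.38  0.14  0.53] [-0.122  0.19   0.033]
[-0.85 -0.83  1.17] [-0.154  0.243  0.013]
[-0.76 -0.38  1.45] [-0.202  0.268  0.017]
[-1.16 -0.71  2.79] [-0.17   0.248 -0.015]
[0.427  0.266  0.1372] [ 0.334  0.62   1.865  0.002  0.657 -0.114] 0.04472318814622092 11.55
```

Floor contact came near TCP z 0.138 as expected, with little side force. I'll press on at 1 mm per row.

Emit:
{"name": "carry_out", "arguments": {
  "rows": [
    [[0, 0, 1, 0, 0, 0], [0, 0, 2, 0, 0, 0], [0, 0, 3, 0, 0, 0], [0, 0, 4, 0, 0, 0], [0, 0, 5, 0, 0, 0], [0, 0, 6, 0, 0, 0], [0, 0, 7, 0, 0, 0], [0, 0, 7, 0, 0, 0]]
  ]
}}

```text
time: 12.4
position: [0.427, 0.266, 0.1296]
tool_rot: [0.533, 0.846, 0.0, -0.001]
ft_force: [-0.6, -0.9, 0.7]
grip_width: 0.0453
```

```bash
python3 rd.py
```

```text
[-0.59 -0.89  0.66] [-0.153  0.155  0.025]
[-0.32 -0.24  1.17] [-0.121  0.222 -0.004]
[-0.22  0.46 -0.31] [-0.131  0.146  0.   ]
[-0.45 -0.99 -0.23] [-0.023  0.186  0.01 ]
[0.4271 0.266  0.1296] [ 0.334  0.634  1.868  0.002  0.639 -0.114] 0.044947809500476825 12.55
```

Emit:
{"name": "carry_out", "arguments": {
  "rows": [
    [[0, 0, 0.5, 0, 0, 0], [0, 0, 1, 0, 0, 0], [0, 0, 1.5, 0, 0, 0], [0, 0, 1.5, 0, 0, 0]]
  ]
}}

```text
time: 13.0
position: [0.4271, 0.266, 0.1296]
tool_rot: [0.533, 0.846, 0.001, -0.0]
ft_force: [-2.2, -1.5, 10.7]
grip_width: 0.0452
```

Emit:
{"name": "carry_out", "arguments": {
  "rows": [
    [[0, 0, 0.5, 0, 0, 0], [0, 0, 1, 0, 0, 0], [0, 0, 1, 0, 0, 0]]
  ]
}}

```text
time: 13.3
position: [0.4271, 0.266, 0.1295]
tool_rot: [0.533, 0.846, 0.001, -0.0]
ft_force: [-3.9, -1.2, 19.4]
grip_width: 0.045
```

Emit:
{"name": "carry_out", "arguments": {
  "rows": [
    [[0, 0, 0.5, 0, 0, 0], [0, 0, 1, 0, 0, 0], [0, 0, 1, 0, 0, 0]]
  ]
}}

```text
time: 13.6
position: [0.4271, 0.266, 0.1294]
tool_rot: [0.533, 0.846, 0.001, -0.0]
ft_force: [-5.8, -2.1, 26.4]
grip_width: 0.0452
```

The force climbs to 26 N without motion at TCP z 0.1295, which puts the underside at 20 mm: the stop. I'll relieve the load, release and withdraw upward.

Emit:
{"name": "carry_out", "arguments": {
  "rows": [
    [[0, 0, -1.5, 0, 0, 0], [0, 0, -3, 0, 0, 0], [0, 0, -3, 0, 0, 0]]
  ]
}}

```text
time: 13.9
position: [0.4272, 0.2661, 0.1296]
tool_rot: [0.533, 0.846, 0.001, -0.0]
ft_force: [-1.0, -0.5, 6.4]
grip_width: 0.0452
```

Emit:
{"name": "carry_out", "arguments": {
  "rows": [
    [[0, 0, 0, 0, 0, 0], [0, 0, 0, 0, 0, 0], [0, 0, 0, 0, 0, 0], [0, 0, 0, 0, 0, 0], [0, 0, 0, 0, 0, 0], [0, 0, -15, 0, 0, 0], [0, 0, -40, 0, 0, 0], [0, 0, -80, 0, 0, 0], [0, 0, -120, 0, 0, 0], [0, 0, -150, 0, 0, 0], [0, 0, -150, 0, 0, 0], [0, 0, -150, 0, 0, 0]]
  ],
  "fingers": 0.85
}}

```text
time: 15.1
position: [0.427, 0.2658, 0.2798]
tool_rot: [0.533, 0.846, 0.001, -0.0]
ft_force: [-1.3, 0.3, -1.1]
grip_width: 0.0737
```

```bash
python3 - <<'E'
from go import *
from h import *
from scipy.optimize import least_squares
o=robot.get_obs();print(o["position"],o["ft_force"].round(2),o["grip_width"])
ims=[]
for n in("scene","side"):
    c=robot.camera(n);P=cloud(c).reshape(-1,3);P=P[np.isfinite(P[:,0])]
    M=c["camera_from_world"];q=c["K"]@(M[:3,:3]@np.array([.47,.32,.06])+M[:3,3]);u,v=(q[:2]/q[2]).astype(int)
    u0=np.clip(u-65,0,430);v0=np.clip(v-75,0,270)
    ims.append(cv2.resize(c["color"][v0:v0+150,u0:u0+130,::-1],None,fx=3,fy=3,interpolation=cv2.INTER_CUBIC))
    r=np.hypot(P[:,0]-.427,P[:,1]-.266);top=P[(r<.018)&(P[:,2]>.08)&(P[:,2]<.11)]
    S=P[(r<.032)&(P[:,2]>.055)&(P[:,2]<.088)]
    f=least_squares(lambda t:np.hypot(S[:,0]-t[0]-t[2]*(S[:,2]-.07),S[:,1]-t[1]-t[3]*(S[:,2]-.07))-.023,[.4255,.267,0,0],loss="soft_l1",f_scale=.001)
    t=P[(P[:,0]>.38)&(P[:,0]<.42)&(P[:,1]>.45)&(P[:,1]<.55)]
    print(n,"lid z",np.median(top[:,2]).round(4),len(top),"table",np.median(t[:,2]).round(4),"axis",f.x.round(4))
    ax=np.linalg.svd(top-top.mean(0))[2][2];print("lid normal",ax.round(3))
cv2.imwrite("pics/end.png",np.hstack(ims))
E
```

```text
[0.42702241 0.26577044 0.27976794] [-1.26  0.25 -1.1 ] 0.07370253594940109
scene lid z 0.0942 149 table -0.0016 axis [ 0.4257  0.2655  0.0056 -0.0038]
lid normal [-0.001 -0.003  1.   ]
side lid z 0.0923 146 table -0.003 axis [ 0.4269  0.2657 -0.0062  0.0075]
lid normal [ 0.002  0.004 -1.   ]
```

View pics/end.png

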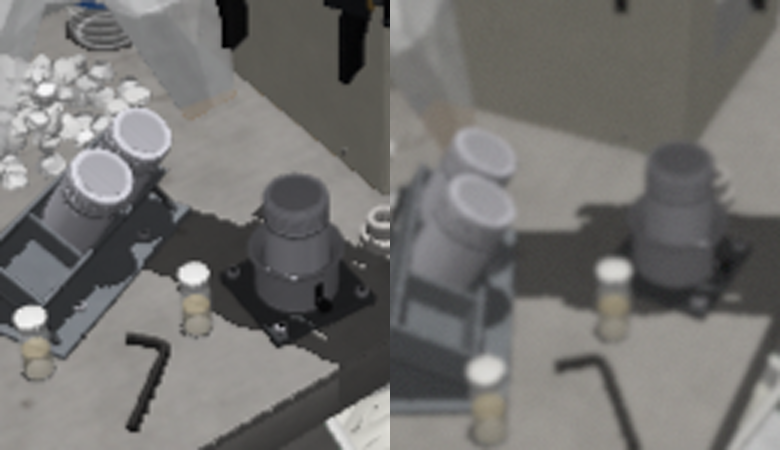

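The canister is upright and centred, both empties are seated, and the bystanders are untouched. Lid height gives about 9.2–9.7 mm of floor travel, close to the 8.5 mm limit. To rule out a jam, I'll check by pushing gently on the lid with closed fingers.

Emit:
{"name": "carry_out", "arguments": {
  "rows": [
    [[0, 0, 0, 0, 0, 0], [0, 0, 20, 0, 0, 0], [0, 0, 50, 0, 0, 0], [0, 0, 80, 0, 0, 0], [0, 0, 95, 0, 0, 0], [0, 0, 105, 0, 0, 0], [0, 0, 110, 0, 0, 0], [0, 0, 111, 0, 0, 0], [0, 0, 111, 0, 0, 0]]
  ],
  "fingers": 0
}}

```text
time: 16.1
position: [0.4274, 0.2661, 0.1687]
tool_rot: [0.533, 0.846, 0.001, -0.0]
ft_force: [0.6, 0.0, 0.8]
grip_width: 0.01
```

Emit:
{"name": "carry_out", "arguments": {
  "rows": [
    [[0, 0, 1, 0, 0, 0], [0, 0, 2, 0, 0, 0], [0, 0, 3, 0, 0, 0], [0, 0, 4, 0, 0, 0], [0, 0, 5, 0, 0, 0], [0, 0, 5, 0, 0, 0]]
  ]
}}

```text
time: 16.7
position: [0.4272, 0.266, 0.164]
tool_rot: [0.533, 0.846, 0.001, -0.0]
ft_force: [-0.9, -0.5, 5.6]
grip_width: 0.0003
```

Emit:
{"name": "carry_out", "arguments": {
  "rows": [
    [[0, 0, 0.5, 0, 0, 0], [0, 0, 1, 0, 0, 0], [0, 0, 1, 0, 0, 0]]
  ]
}}

```text
time: 17.0
position: [0.4274, 0.2661, 0.164]
tool_rot: [0.533, 0.846, 0.001, -0.0]
ft_force: [-1.7, -0.8, 13.4]
grip_width: 0.0007
```

Lid contact is at exactly TCP z 0.164, so the lid top is at 94 mm and the floor 10 mm down. It holds rigid at 13 N. I'll withdraw.

Emit:
{"name": "carry_out", "arguments": {
  "rows": [
    [[0, 0, -10, 0, 0, 0], [0, 0, -40, 0, 0, 0], [0, 0, -80, 0, 0, 0], [0, 0, -120, 0, 0, 0], [0, 0, -120, 0, 0, 0], [0, 0, -120, 0, 0, 0]]
  ]
}}

```text
time: 17.6
position: [0.4273, 0.2659, 0.2835]
tool_rot: [0.533, 0.846, 0.001, 0.0]
ft_force: [0.6, -0.8, 0.3]
grip_width: 0.0005
```

```bash
python3 - <<'E'
from go import *
from h import *
c=robot.camera("scene");P=cloud(c).reshape(-1,3);r=np.hypot(P[:,0]-.427,P[:,1]-.266);t=P[(r<.018)&(P[:,2]>.08)&(P[:,2]<.11)]
print("lid",np.median(t,0),robot.get_obs()["ft_force"]);print(robot.hand_in())
E
```

```text
lid [0.42645763 0.26581553 0.09398496] [ 0.11840477  0.18883095 -0.2654842 ]
the job is handed in; nothing more can be done
None
```

The die is in canister 1, at the +y end of the rack. It now stands in the holder with the lifting floor on its stop, and the job was handed in at about 18 s.

- **Weighing:** Canister 2 read about 0.9 N, so it is empty, and I put it back in its pocket. Canister 1 read about 3.8 N (roughly 0.38 kg). I never touched canister 3; it must be the other empty one.
- **Pressing:** I pushed down at about 10 mm/s. At the stop the force rose from about 3 N to 26 N with no further movement.
- **Last checks:**
  - **Floor depth:** pressing the lid with closed fingers found its top at 94 mm, so the floor is about 10 mm down. It did not give at 13 N.
  - **Position:** the canister is upright to under 0.01 rad and centred to about 1 mm.
  - **Surroundings:** the last picture, taken before the lid check, showed the two empties in their pockets and the nearby bystanders standing or lying where they were. The marker pen was out of that picture, but the arm never went near it.
- **Disagreement:** Lid heights from the camera gave only 9.2–9.7 mm of floor travel. That is within the roughly 2 mm calibration error, and I trust the touch check over it.

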